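# Press a keyed polishing spindle into its pulley

## Robot

A 6-joint arm with a two-finger parallel gripper is mounted at the origin on a cart in front of the work surface, level with it; the furniture and walls round the work are solid. World frame = base frame: x ahead of the robot, y to its left, z up, the work surface at z = 0. Lengths are in mm, angles in rad, forces in N, time in s.
With the tool pointing down it reaches from about 275 to 1000 mm from the base axis. Payload 8.4 kg.
Tool frame: the origin (TCP) lies midway between the tips of the shut fingers; the grasp point (between the pads) lies 19 mm behind it; y points along the fingers, z is the direction in which the jaws open and shut, and the axes are right-handed (so a half turn about y gives the same grasp; the last joint's range is limited). The gripper opens to 85 mm and grips with 20 to 120 N. Pads are 22 mm wide; open, the fingers measure 114 mm over their backs; the gripper's body (76 mm by 85 mm) begins 54 mm behind the grasp point. The pads swing forward as they close: fully open they stand 13 mm farther back than shut.
Start: joints at [1.267, 0.353, 1.633, -0, 1.155, -0.002], TCP at [185.773, 596.755, 231.281] pointing down, gripper open.
Joint ranges: [-2.63, 2.63], [-0.92, 2.1], [0.06, 2.66], [-1.3, 4.44], [0, 2.69], [-3.02, 3.02]. Speed limits (rad/s): [2.22, 2.22, 2.79, 3.14, 3.14, 3.14].

## Interface

Orientations are given as [roll, pitch, yaw] about the fixed x, y, z axes, in that order (R = Rz(yaw) Ry(pitch) Rx(roll)).
In Python, from rig import r gives the robot as it stands. The module is installed in compiled form; this text tells all that it offers.
- The arm moves only by the tool apply_moves, never from a script. Its argument "plan" is text: rows parted by semicolons, each of 7 numbers parted by spaces: the shift along the tool's x, y, z in cm, then the turn, a rotation vector about the tool's x, y, z in degrees, then the closure, from 0 (fully open) to 1 (shut). A call has 1 to 20 rows; each row shifts and turns the pose as measured when the row begins, along the tool's axes as they then stand; what a row does not reach is not made up. A row lasts 1/10 s, in which the tool goes at most 50 mm and 8.59 degrees, less where a joint would pass 70% of its speed; a pose out of reach is approached as far as the arm can. A call is refused whole if a number of a shift passes 5 or a number of a turn 8.59, either way. A call with a gripper value outside its range is refused whole. The fingers move at their own pace and stop on an object; "squeeze" is the grip in N (left out, the last holds). Time passes only in rows, so rows that do not move let the fingers close. It gives the time, the measured TCP pose, the force and the opening at its end, in the units of the state.
- r.sense(): the state, without advancing time (a new reading comes with each control period).
- r.grab_frame(name): name is "side" or "top"; returns the picture (400x640x3 uint8, blue, green, red); there is no depth.
- r.get_calibration(name): a dict with "vertical_fov" (degrees; the focal length in pixels is half the picture's height over the tangent of half this angle, whatever the lens; pixels are square), "cx", "cy" (the principal point, pixels), "R" (3x3) and "t" (3): a world point X has camera coordinates R X + t. Camera axes: x right, y down, z forward; pixel columns grow to the right and rows downward; lengths in mm; the calibration is good to about 2 mm. A picture is of the moment at which its call begins. get_calibration takes no time and is no camera call.
- r.sign_off(): hands the job in, once; it reports no verdict.
The state is a dict: "clock": time; "qpos": joint angles; "qvel": joint speeds; "joint_efforts": joint torques, N m; "eef_pos": TCP position; "tcp_rot": TCP orientation; "contact_force": force on the tool from outside, world axes, zero at the start; "wrist_torque": the same for the moment, N m; "opening": opening from 0.0 (shut) to 1.0 (fully open).
Only numpy, scipy, OpenCV 4.12 (cv2) and the standard library are available. Lean on these libraries where they do the work, as an engineer would, in place of code of your own. Each camera call takes 0.05 s, during which the arm holds its last target. There are 200 camera calls.

## Task

Slide the grey assembly nest with its belt pulley along the board from the white ring mark into the yellow ring mark, without lifting or tipping it. Then take the polishing spindle out of the wooden block, push its keyed shank into the pulley's hub, turned so that the key slips into the keyway, and keep pushing against the spring until the flange sits on the hub. Finish while still gripping the spindle and pressing it fully home, with the nest still inside the yellow ring, so that I can tighten the set screw; leave the pliers, the purple ring box and the loupe where they are.

Things in the scene. Friction and masses are not known exactly. Their poses are not given: they have to be found in the camera images.
- nest: Loose nest, 0.9 kg, with a belt pulley fixed on it: grey round base 92 mm across, 12 mm high; light metal pulley rim 70 mm across up to 30 mm; round hub 44 mm across from there to its flat top at 56 mm, where it can be gripped and slid. Origin: centre of the underside, z up. Its x points at the keyway (red line on the hub's top).
- spindle: Loose steel spindle, 0.18 kg, 88 mm long, upright in the wooden block, flange resting on the block. Origin: lower tip of the shank, on the axis, z up. Shank 14 mm across to 38 mm (first 4 mm tapered); brass key on the +x side, 5 mm wide, from 10 to 34 mm above the tip, reaching 11 mm from the axis. Fully home, the tip is 18 mm above the nest's underside, x as the nest's x.
- spring_seat (a joint): Sprung brass seat in the bottom of the bore, pushed down by the tip of the shank: 0 m = up, 0.008 m = spindle fully home, flange on the hub. It needs 3 N to start moving and 8 N at 0.008 m (0.010 m is its own limit), so the spindle comes up again if it is let go.
- white_ring: White ring painted on the board where the nest starts, 120 mm outside and 108 mm inside diameter. Origin at its centre, on the board.
- yellow_ring: Yellow ring painted on the board, same size, where the nest must go. Origin at its centre. White and yellow may swap left and right. The wooden bench pin sticks out over the middle of the board, about 0.11 m above it, its tip 0.51 m ahead of the robot; the straight way between the rings passes in front of it.
- holder: Fixed wooden block, 64 x 64 x 52 mm, with an upright round hole of 28 mm diameter, 46 mm deep, in which the spindle stands. Origin: centre of the underside.
- pliers: Bystander: pliers with green handles, 140 x 47 x 11 mm, lying on the board. Origin: centre of the underside.
- ring_box: Bystander: small purple ring box, 40 x 46 x 32 mm. Origin: centre of the underside.
- loupe: Bystander: small round light grey loupe, 31 mm across, 19 mm high. Origin: centre of the underside.
- hub_top (a point): Mouth of the bore, on the axis at the hub's top, 56 mm above the nest's underside; axes as the nest's. Bore 16 mm across, straight down, 30 mm deep to a spring seat. The keyway, 8 mm wide and reaching 14 mm from the axis, is open on the +x side through the whole hub.
- spindle_grip (a point): Where to grip the spindle, on its axis 62 mm above the tip: middle of the dark round body, 28 mm across, from 44 to 80 mm above the tip. Below it the flange, 36 mm across, from 38 to 44 mm, with a red line on its top over the key; above it a short nose to 88 mm.
There are look-alikes about, which are no part of the job. Several things have the shape of the spindle; the one meant has the colours described above.

How it is judged (in metres and radians):
On the way, in this order (a step that is already met when the one before it is completed fails the run):
1. the nest stands still inside the yellow ring (horizontal distance between nest and yellow_ring below 0.012 m and height (world z) of nest below 0.004 m and angle between nest's own z axis and vertical below 0.06 rad and linear speed of nest below 0.02 m/s), for 0.2 s.
2. the key has slipped into the keyway of the hub (horizontal distance between spindle and nest below 0.004 m and z of spindle in the frame of nest below 0.04 m and angle between the x axis of spindle and the x axis of nest, either way round below 0.35 rad), for 0.05 s.
At the end, for the whole second after the job is handed in: The nest stands flat, its centre within 12 mm of the yellow ring's; the spindle is upright in its hub with the key in the keyway, the flange within 1.8 mm of the hub and the spring seat pressed at least 6.5 mm; the fingers still hold the spindle and press it down (horizontal distance between nest and yellow_ring below 0.012 m and height (world z) of nest below 0.004 m and angle between nest's own z axis and vertical below 0.06 rad and value of joint spring_seat above 0.0065 m and horizontal distance between spindle and nest below 0.003 m and z of spindle in the frame of nest below 0.0198 m and angle between spindle's own z axis and vertical below 0.07 rad and angle between the x axis of spindle and the x axis of nest, either way round below 0.3 rad and contact force between the fingers and spindle above 2 N); the arm keeps its last pose, push and grip.
It fails at once if the nest is lifted or tipped (height (world z) of nest above 0.006 m or angle between nest's own z axis and vertical above 0.12 rad).
It fails at once if the pliers is pushed aside (distance of pliers from where it was at the start of the episode above 0.02 m).
It fails at once if the ring box is pushed aside (distance of ring_box from where it was at the start of the episode above 0.02 m).
It fails at once if the loupe is pushed aside (distance of loupe from where it was at the start of the episode above 0.02 m).
It also fails if it takes over 58 s, if anything falls off the work surface, if the arm or the gripper's body presses on something with over 40 N, if the wrist force passes 120 N, or if a joint passes its speed limit or range.

## Working session

There is one attempt and no reset: what is moved stays moved. The work goes in short steps, Python scripts to look and compute and a tool call to move; the robot and the scene stay as the last step left them, time stands still between calls to the robot, and variables do not carry over. Pictures are saved under pics/ and viewed, about 8 in all and at most 12, crops included, and the job is handed in when it is done.

Besides the shell and the picture viewer there is one more tool, called after "Call:" as name(argument=value, ...) on one line, values as JSON. apply_moves: Moves the arm, as the interface text tells. Its arguments: {"type":"object","properties":{"plan":{"type":"string"},"squeeze":{"type":"number"}},"required":["plan"]}

```bash
mkdir -p pics; python3 - <<'E'
from rig import r
import cv2,numpy as np
print(r.sense())
for n in("top","side"):
    im=r.grab_frame(n); cv2.imwrite(f"pics/{n}0.png",im); print(n,r.get_calibration(n))
E
```

```text
{'clock': 0.0, 'qpos': array([ 1.26657642e+00,  3.53641554e-01,  1.63415605e+00,  2.76347809e-05,
        1.15516371e+00, -2.41767659e-03]), 'qvel': array([ 4.91292361e-04, -2.89299563e-04, -2.08948099e-03, -6.42436755e-04,
        6.92957581e-04, -2.28792877e-05]), 'joint_efforts': array([-2.76572660e-03, -6.05234671e+01, -3.42068839e+01, -2.97097486e-04,
        9.06986796e-03,  1.89803757e-06]), 'eef_pos': array([185.63548999, 596.29624365, 230.55640734]), 'tcp_rot': array([-1.57216493e+00,  2.85756021e-05, -3.01813430e-01]), 'contact_force': array([-0.04185655,  0.02532142,  0.28702986]), 'wrist_torque': array([-0.02199775, -0.03552228,  0.01176416]), 'opening': 1.0015291937581259}
top {'vertical_fov': 51.839128503766744, 'cx': 318.9624096613302, 'cy': 199.75015397776306, 'R': array([[-0.06400569, -0.99794783, -0.00184629],
       [-0.97665802,  0.06302013, -0.20534744],
       [ 0.20504238, -0.01134021, -0.9786874 ]]), 't': array([ 33.45866807, 515.91543166, 818.5832921 ])}
side {'vertical_fov': 48.50428597391605, 'cx': 322.0502176074052, 'cy': 205.81213188604227, 'R': array([[ 0.89440466, -0.44695449, -0.01649223],
       [-0.29746972, -0.56692398, -0.7681855 ],
       [ 0.33399412,  0.69197463, -0.64001488]]), 't': array([-462.42734648,  210.24915403, 1012.05300347])}
```

View pics/top0.png

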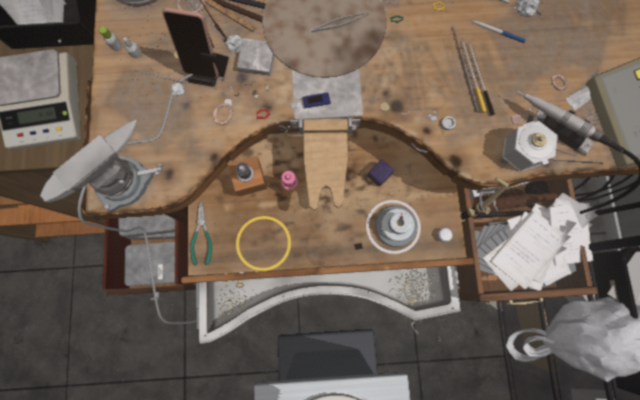

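View pics/side0.png

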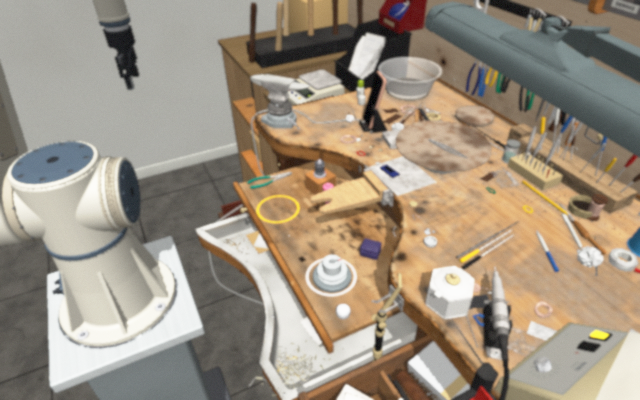

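Top view: yellow ring at about (264,243), nest in the white ring at (394,227), wooden block at (247,175), pink thing at (288,180), ring box at (379,173), loupe at (445,235), pliers at (202,238). The spindle candidates are the dark one in the block at (243,171), the pink one at (288,180), and possibly the thing on the block's right. I'll enlarge them in one crop.

```bash
cat > h.py <<'E'
import cv2,numpy as np
from rig import r
def cal(n):
    c=r.get_calibration(n); f=200/np.tan(np.radians(c["vertical_fov"]/2))
    return f,c["cx"],c["cy"],np.array(c["R"]),np.array(c["t"])
def px(n,X):
    f,cx,cy,R,t=cal(n); p=R@np.asarray(X,float)+t; return np.array([cx+f*p[0]/p[2],cy+f*p[1]/p[2]])
def ray(n,u,z):
    f,cx,cy,R,t=cal(n); d=R.T@np.array([(u[0]-cx)/f,(u[1]-cy)/f,1]); C=-R.T@t
    return C+d*(z-C[2])/d[2]
def two(u,v):
    A=[];b=[]
    for n,q in(("top",u),("side",v)):
        f,cx,cy,R,t=cal(n)
        for k,(a,c) in enumerate(((q[0],cx),(q[1],cy))):
            g=(a-c)/f; A.append(R[k]-g*R[2]); b.append(g*t[2]-t[k])
    return np.linalg.lstsq(np.array(A),np.array(b),rcond=None)[0]
def crop(n,im,c,h,s):
    x,y=int(c[0]),int(c[1]); return cv2.resize(im[y-h:y+h,x-h:x+h],(s,s),interpolation=cv2.INTER_CUBIC)
E
python3 - <<'E'
from h import *
T=cv2.imread("pics/top0.png");S=cv2.imread("pics/side0.png")
hs=cv2.cvtColor(T,cv2.COLOR_BGR2HSV); hS=cv2.cvtColor(S,cv2.COLOR_BGR2HSV)
m=cv2.inRange(hs,(20,120,120),(35,255,255)); m[:200]=0;m[280:]=0;m[:,:220]=0;m[:,310:]=0
p=cv2.findNonZero(m); e=cv2.fitEllipse(cv2.convexHull(p)); print("yellow",e,ray("top",e[0],0))
m=cv2.inRange(hS,(20,120,120),(35,255,255)); m[:185]=0;m[230:]=0;m[:,:250]=0;m[:,305:]=0
p=cv2.findNonZero(m); e=cv2.fitEllipse(cv2.convexHull(p)); print("yellowS",e,ray("side",e[0],0))
c=ray("top",(394,227),0); print(c, px("side",c), px("side",[*ray("top",(246,175),52)[:2],52]))
a=crop("t",T,(262,172),36,400);b=crop("t",T,(395,227),32,400)
s1=crop("s",S,(322,178),28,400);s2=crop("s",S,(332,275),32,400)
cv2.imwrite("pics/m1.png",np.vstack([np.hstack([a,b]),np.hstack([s1,s2])])[:, :])
M=cv2.imread("pics/m1.png"); cv2.imwrite("pics/m1.png",cv2.resize(M,(600,600)))
E
```

```text
yellow ((263.051513671875, 243.112548828125), (54.60654067993164, 56.14822006225586), 42.795345306396484) [438.69952081 128.8810544    0.        ]
yellowS ((277.48052978515625, 208.75379943847656), (28.887441635131836, 44.731502532958984), 84.68450164794922) [4.39889725e+02 1.25484576e+02 1.13686838e-13]
[ 455.78768091 -162.68564249    0.        ] [329.6247487  276.26117941] [318.04219212 174.6812938 ]
```

View pics/m1.png

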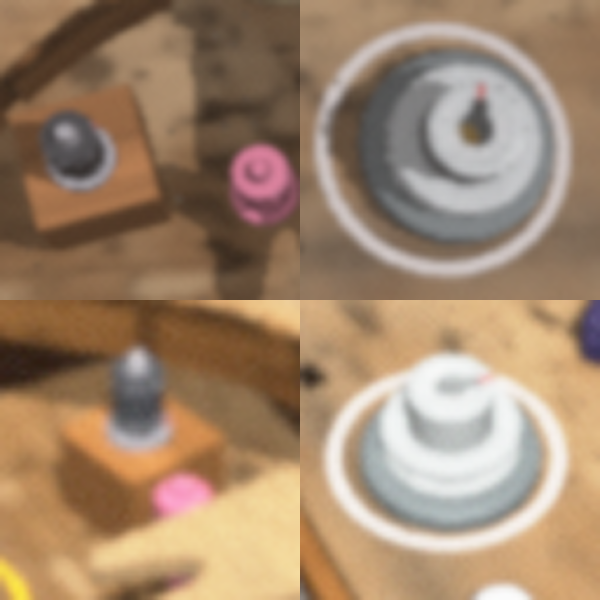

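The loose parts are now clear. In the crop, the dark body with a light flange stands in the wooden block (top ~(243,170)). The pink one at (288,180) has the spindle's shape but the wrong colour and isn't in the block, so the dark one is the one meant. The nest's red keyway line is at about (401.5,214) in the top view. The flange's red line is hidden or too faint to see so far.

```bash
python3 - <<'E'
from h import *
np.set_printoptions(precision=1,suppress=True)
I={n:cv2.imread(f"pics/{n}0.png") for n in("top","side")}
for n in I: 
    f,cx,cy,R,t=cal(n); print(n,"cam",-R.T@t)
# red lines
for n,boxes in {"top":{"nest":(385,207,415,235),"sp":(225,155,265,195)},"side":{"nest":(315,252,350,285),"sp":(305,158,337,190)}}.items():
    im=I[n].astype(int); red=im[...,2]-np.maximum(im[...,1],0); 
    for k,(a,b,c,d) in boxes.items():
        w=red[b:d,a:c].astype(float)
        if k=="nest":
            w=np.clip(w-25,0,None); ys,xs=np.nonzero(w); ww=w[ys,xs]
            u=(a+(xs*ww).sum()/ww.sum(),b+(ys*ww).sum()/ww.sum()); print(n,k,len(xs),u,ray(n,u,56))
hs={n:cv2.cvtColor(I[n],cv2.COLOR_BGR2HSV) for n in I}
# white ring
for n,(a,b,c,d) in {"top":(360,195,430,260),"side":(298,250,365,302)}.items():
    s=hs[n][b:d,a:c]; m=cv2.inRange(s,(0,0,0),(180,75,255)); m=cv2.morphologyEx(m,cv2.MORPH_OPEN,np.ones((2,2)))
    cs,_=cv2.findContours(m,cv2.RETR_EXTERNAL,cv2.CHAIN_APPROX_NONE); q=max(cs,key=cv2.contourArea)
    e=cv2.fitEllipse(cv2.convexHull(q)+np.array([[a,b]])); print(n,"white",e,ray(n,e[0],0))
# hub bore: dark spot
for n,(a,b,c,d) in {"top":(393,216,408,230),"side":(323,265,340,275)}.items():
    g=cv2.cvtColor(I[n],cv2.COLOR_BGR2GRAY)[b:d,a:c]; print(n,a,b); print(g)
# block top / things
print("block approx",ray("top",(246,175),52),"spindle top",ray("top",(243,170),102))
for p in [(222,165),(235,150),(260,133),(210,180)]: print("edge",p,ray("top",p,100)[:2],ray("top",p,0)[:2])
for nm,p in dict(pink=(288,185),box=(379,173),loupe=(445,235),pin=(326,208),front=(330,268)).items(): print(nm,ray("top",p,0)[:2], ray("top",p,110)[:2])
E
```

```text
top cam [338.2  10.2 907.1]
side cam [ 138.1 -787.8  801.6]
top nest 8 (np.float64(402.5692307692308), np.float64(213.2)) [ 476.4 -172.9   56. ]
side nest 192 (np.float64(330.66112956810633), np.float64(254.77117940199335)) [ 465.7 -149.4   56. ]
top white ((393.960205078125, 227.85467529296875), (55.32777786254883, 57.12221908569336), 128.99429321289062) [ 453.9 -162.4    0. ]
side white ((331.69256591796875, 276.68975830078125), (43.016536712646484, 52.05194854736328), 88.60566711425781) [ 459.5 -166.1    0. ]
top 393 216
[[175 189 195 198 195 187 163 129 113 134 170 189 193 192 190]
 [188 196 199 197 194 181 146 104  89 116 159 187 193 192 192]
 [195 200 199 195 187 166 127  90  85 111 158 186 191 192 194]
 [198 200 197 189 170 138 102  84  84 109 153 183 192 194 194]
 [194 194 193 178 147 111  88  82  82  97 135 173 193 195 193]
 [196 196 191 168 132 101  90  83  80  86 114 162 191 196 194]
 [199 198 192 170 132 105  95  88  81  81 105 156 190 196 194]
 [200 199 195 175 140 109  98  92  85  84 108 157 190 197 194]
 [199 201 200 188 155 120 103  96  90  97 128 169 192 198 196]
 [1
[... 750 characters left out ...]
]
 [206 174 163 164 174 181 181 189 190 192 192 191 191 188 183 178 184]
 [224 194 175 172 174 179 186 188 189 190 192 192 188 188 185 186 199]
 [235 221 202 186 179 182 186 186 191 188 191 190 190 192 195 201 220]
 [238 234 224 211 201 193 193 192 194 193 193 196 199 207 215 224 233]]
block approx [581.7 153.4  52. ] spindle top [578.4 150.8 102. ]
edge (222, 165) [592.3 193.7] [623.8 216.4]
edge (235, 150) [622.7 166.5] [658.  185.8]
edge (260, 133) [656.4 113.9] [695.8 126.7]
edge (210, 180) [562.3 218.4] [590.  244.2]
pink [566.9  67.6] [539.2  60.6]
box [ 581.7 -141.1] [ 552.1 -122.8]
loupe [ 430.8 -273.4] [ 419.6 -239. ]
pin [508.3 -14.9] [487.7 -11.9]
front [375.2 -14.6] [370.7 -11.6]
```

Call:
apply_moves(plan="0 0 0 0 -8.59 0 0;0 0 0 0 -8.59 0 0;1.6 0 -4.5 0 0 0 0;1.6 0 -4.5 0 0 0 0;1.6 0 -4.5 0 0 0 0;1.6 0 -4.5 0 0 0 0;1.6 0 -4.5 0 0 0 0;1.6 0 -4.5 0 0 0 0;1.6 0 -4.5 0 0 0 0;1.6 0 -4.5 0 0 0 0;1.6 0 -4.5 0 0 0 0;1.6 0 -4.5 0 0 0 0;1.6 0 -4.5 0 0 0 0;1.6 0 -4.5 0 0 0 0;1.6 0 -4.5 0 0 0 0;1.6 0 -4.5 0 0 0 0", squeeze=40)

```text
clock: 1.7
eef_pos: [419.8, -51.3, 228.8]
tcp_rot: [-1.574, -0.001, 0.02]
contact_force: [1.0, 0.6, 0.0]
opening: 0.998
```

Call:
apply_moves(plan="1.3 0 -3.9 0 0.6 0 0;1.3 2 -3.9 0 0.5 0 0;1.3 3 -3.8 0 0 0 0;0 4 0 0 0 0 0;0 3 0 0 0 0 0;0 0 0 0 0 0 0;0 0 0 0 0 0 0")

```text
clock: 2.4
eef_pos: [463.2, -179.1, 107.4]
tcp_rot: [-1.576, -0.006, -0.009]
contact_force: [-0.1, -0.4, 0.3]
opening: 0.999
```

```bash
python3 - <<'E'
from h import *
s=r.sense(); print(s["eef_pos"],s["tcp_rot"],s["contact_force"])
T=r.grab_frame("top");S=r.grab_frame("side"); cv2.imwrite("pics/t1.png",T)
print(ray("top",(400.6,221.3),56))
a=crop("t",T,(395,222),50,500);b=crop("s",S,(332,265),50,500)
cv2.imwrite("pics/m2.png",cv2.resize(np.hstack([a,b]),(800,400)))
E
```

```text
[ 463.2190365  -179.09025281  107.37439057] [-1.57586764 -0.00588251 -0.00883712] [-0.1043299  -0.37307036  0.33412376]
[ 459.59042165 -166.98999109   56.        ]
```

View pics/m2.png

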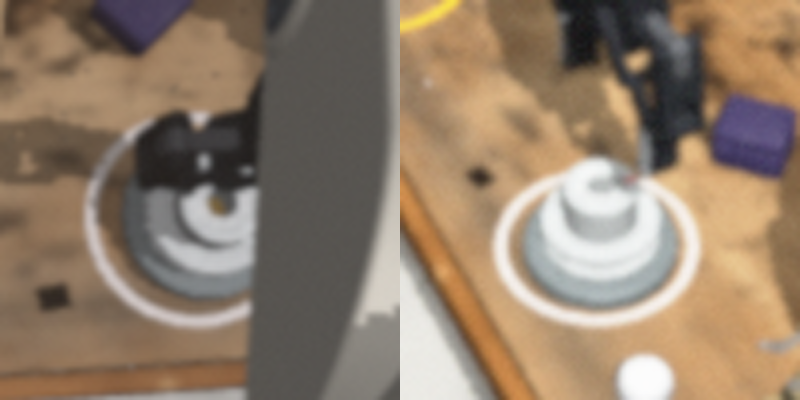

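The view shows the nest undisturbed, with the gripper above and slightly beyond it in -y. I'll centre over the hub and descend.

Call:
apply_moves(plan="-0.35 0 1.2 0 -0.5 0 0;0 2 0 0 0 0 0;0 2 0 0 0 0 0;0 1.5 0 0 0 0 0;0 1 0 0 0 0 0;0 0 0 0 0 0 0")

```text
clock: 3.1
eef_pos: [465.8, -163.7, 50.1]
tcp_rot: [-1.581, -0.022, 0.006]
contact_force: [-0.5, -0.5, -0.3]
opening: 0.999
```

Call:
apply_moves(plan="-0.6 0.6 -0.3 0.6 0.3 1.2 0;0 0.4 0 0 0 0 0;0 0.4 0 0 0 0 0;0 0 0 0 0 0 0")

```text
clock: 3.5
eef_pos: [461.0, -167.1, 37.4]
tcp_rot: [-1.571, -0.002, 0.001]
contact_force: [-0.3, 0.3, 0.3]
opening: 1.0
```

Call:
apply_moves(plan="-0.15 0.35 0 0 0 0 0;0 0 0 0 0 0 0.4;0 0 0 0 0 0 1;0 0 0 0 0 0 1;0 0 0 0 0 0 1;0 0 0 0 0 0 1;0 0 0 0 0 0 1", squeeze=40)

```text
clock: 4.2
eef_pos: [459.5, -166.9, 34.1]
tcp_rot: [-1.57, -0.003, 0.001]
contact_force: [0.6, 0.2, -1.1]
opening: 0.493
```

Call:
apply_moves(plan="-0.2 0 0.8 0 0 0 1;-0.3 0 1.5 0 0 0 1;-0.3 0 2 0 0 0 1;-0.3 0 2 0 0 0 1;-0.2 0 2 0 0 0 1")

```text
clock: 4.7
eef_pos: [448.2, -84.3, 34.3]
tcp_rot: [-1.575, -0.008, -0.002]
contact_force: [0.3, -4.8, -1.6]
opening: 0.495
```

Call:
apply_moves(plan="-0.2 0 2 0.2 0 0.3 1;-0.2 0 2 0 0 0.2 1;-0.1 0 2.2 0 0 0 1;-0.1 0 2.2 0 0 0 1;0 0 2.2 0 0 0 1")

```text
clock: 5.2
eef_pos: [440.5, 25.7, 34.3]
tcp_rot: [-1.574, 0.0, -0.002]
contact_force: [0.3, -6.5, -0.6]
opening: 0.496
```

Call:
apply_moves(plan="0 0 2.2 0.2 0 0 1;0 0 2.2 0 0 0 1;0 0 2 0 0 0 1;0 0 1.3 0 0 0 1;0 0 0.6 0 0 0 1;0 0 0 0 0 0 1;0 0 0 0 0 0 1")

```text
clock: 5.9
eef_pos: [437.0, 113.9, 34.3]
tcp_rot: [-1.574, 0.001, 0.004]
contact_force: [2.4, -5.8, -2.4]
opening: 0.492
```

Call:
apply_moves(plan="0.2 0 0.8 0.2 0 0 1;0.1 0 0.6 0 0 0 1;0 0 0.2 0 0 0 1;0 0 0 0 0 0 1")

```text
clock: 6.3
eef_pos: [438.0, 127.1, 34.2]
tcp_rot: [-1.573, 0.005, 0.003]
contact_force: [1.3, 4.1, -5.1]
opening: 0.491
```

Call:
apply_moves(plan="0 0 0 0 0 0 0.4;0 0 0 0 0 0 0;0 0 0 0 0 0 0;0 0 0 0 0 0 0")

```text
clock: 6.7
eef_pos: [437.3, 126.5, 34.2]
tcp_rot: [-1.572, 0.006, 0.001]
contact_force: [0.3, -0.1, 0.2]
opening: 0.999
```

```bash
python3 - <<'E'
from h import *
s=r.sense(); print(s["eef_pos"],s["tcp_rot"],s["qpos"],s["contact_force"],s["opening"])
E
```

```text
[437.27383867 126.50028445  34.16576593] [-1.57239996e+00  6.43452085e-03  9.62443372e-04] [ 2.78145577e-01  4.04543464e-01  2.13012416e+00  3.79229993e-04
  6.13552806e-01 -1.29392914e+00] [ 0.27827489 -0.08257031  0.21734208] 0.9987292576100357
```

Call:
apply_moves(plan="0 0 0 0 8.59 -0.3 0;0 0 0 0 8.59 0 0;0 0 0 0 8.59 0 0;0 0 0 0 8.59 0 0;0 0 0 0 8.59 0 0;0 0 0 0 8.59 0 0;0 0 0 0 8.59 0 0;0 0 0 0 8.59 0 0;0 0 0 0 8.59 0 0;0 0 0 0 8.59 0 0;0 0 0 0 3 0 0;0 0 0 0 0 0 0;0 0 0 0 0 0 0")

```text
clock: 8.0
eef_pos: [436.8, 126.4, 34.4]
tcp_rot: [-1.572, -0.002, -1.562]
contact_force: [0.1, -0.0, 0.4]
opening: 1.003
```

Call:
apply_moves(plan="0 0 0 0 0.5 0 0.4;0 0 0 0 0 0 1;0 0 0 0 0 0 1;0 0 0 0 0 0 1;0 0 0 0 0 0 1;0 0 0 0 0 0 1", squeeze=40)

```text
clock: 8.6
eef_pos: [437.2, 126.4, 34.9]
tcp_rot: [-1.571, -0.001, -1.568]
contact_force: [-0.1, 0.6, -0.4]
opening: 0.504
```

Call:
apply_moves(plan="-0.1 0 0.2 0 0 0 1;0 0 0 0 0 0 1;0 0 0 0 0 0 1;0 0 0 0 0 0 0.4;0 0 0 0 0 0 0;0 0 0 0 0 0 0")

```text
clock: 9.2
eef_pos: [437.5, 126.5, 34.8]
tcp_rot: [-1.575, -0.003, -1.566]
contact_force: [0.4, -0.5, -0.6]
opening: 0.909
```

Call:
apply_moves(plan="0 -1 0 0.2 0 0 0;0 -3 0 0 0 0 0;0 -5 0 0 0 0 0;0 -5 0 0 0 0 0;3 -3 0 0 0 0 0;5 0 0 0 0 0 0;5 0 0 0 0 0 0;5 0 0 0 0 0 0;3 0 0 0 0 0 0;0 0 0 0 0 0 0;0 0 0 0 0 0 0")

```text
clock: 10.3
eef_pos: [439.7, -89.1, 221.6]
tcp_rot: [-1.561, -0.006, -1.563]
contact_force: [0.4, 1.0, -0.4]
opening: 1.001
```

```bash
python3 - <<'E'
from h import *
np.set_printoptions(precision=1,suppress=True,linewidth=150)
s=r.sense(); print(s["clock"],s["eef_pos"],s["tcp_rot"])
T=r.grab_frame("top");S=r.grab_frame("side"); cv2.imwrite("pics/t2.png",T); cv2.imwrite("pics/s2.png",S)
p=px("top",[437.5,126.5,56]);q=px("side",[437.5,126.5,56]); print(p,q)
a=crop("t",T,p,32,400);b=crop("s",S,q,32,400);c=crop("t",T,(245,172),20,400);d=crop("s",S,(320,172),20,400)
cv2.imwrite("pics/m3.png",cv2.resize(np.vstack([np.hstack([a,b]),np.hstack([c,d])]),(600,600)))
x,y=map(int,p); print(x-8,y-11);print(cv2.cvtColor(T,cv2.COLOR_BGR2GRAY)[y-11:y+7,x-8:x+9])
print((T[...,2].astype(int)-T[...,1])[y-13:y+4,x-8:x+9])
E
```

```text
10.3 [439.7 -89.1 221.6] [-1.6 -0.  -1.6]
[260.6 240.9] [274.9 193.1]
252 229
[[ 86  97 102 106 110 115 116 117 119 120 120 120 118 117 116 116 113]
 [102 122 125 118 116 118 119 120 120 120 120 118 117 119 119 120 119]
 [110 125 126 119 120 126 128 129 128 124 116 114 116 119 120 118 118]
 [114 120 122 124 134 147 155 157 155 141 124 121 121 117 119 119 121]
 [117 124 134 146 159 167 172 174 169 151 134 140 135 121 115 116 118]
 [122 136 153 167 175 178 179 178 168 148 137 150 143 123 115 113 114]
 [134 152 167 175 179 179 178 168 146 120 116 137 138 123 116 114 111]
 [148 165 176 181 181 180 174 154 118  90  95 125 134 123 118 117 112]
 [161 175 181 182 182 179 170 144 104  76  90 128 138 125 120 118 114]
 [171 180 182 182 179 172 154 123  89  72  93 131 139 126 120 119 117]
 [176 184 183 179 175 158 129  99  77  72  89 117 128 122 119 119 117]
 [180 184 183 178 168 140 105  82  76  82  90 102 114 118 118 117 117]
 [182 184 183 176 159 122  85  76  84  91  93  97 109 117 117 117 118]
 [181 184 182 177 155 115  81  80  90  94  95  98 107 116 119 119 120]
 [179 183 181 177 159 121  8
[... 475 characters left out ...]
 0 -1  0  1  0  0  0  0  1  9 17 12  3  0  0  1  1]
 [ 1  0  0  1  0 -1  0  0  5 25 46 31  8  0  0  0  0]
 [ 0  0  0  0 -1 -1 -1  0  6 34 55 32  7  0  0  0  0]
 [ 1 -1 -1 -1 -1 -1  0 -1  7 32 45 22  5  0  1  0  1]
 [ 0 -1 -1  0 -1 -1 -1 -1  3 18 22 10  2  1  1  0  1]
 [-1  0 -1 -1 -1 -1 -2  0  1  6  6  2  1  0  0  0  1]
 [-1 -1 -1 -1 -1 -1 -1  0  1  2  1  0 -1  0  0  0  0]
 [ 0 -1  0 -2  0 -1 -1 -1  1  2  0 -1  0  1 -1  1  0]
 [-1 -2 -1  0 -1 -1  0  0  2  4  4  1  1  0  0  1  0]
 [-1 -1  0 -1 -1  0  0  2  8 12 14  9  5  1  0  1  1]
 [ 0  0 -1  0  0  0  2  8 15 18 20 17  8  3  1  1  0]
 [ 0  0 -1 -1  0  1  4 13 19 20 22 17  9  2  1  0  0]
 [-1 -1  0  0 -1  0  5 14 20 20 19 16  8  2  1  1  1]]
```

View pics/m3.png

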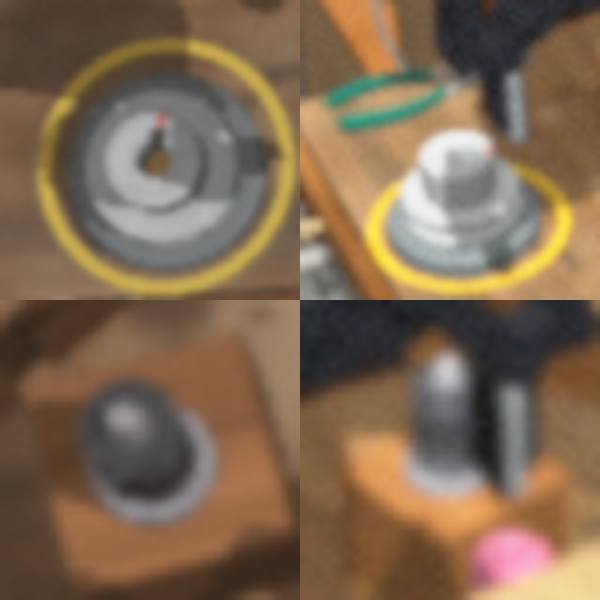

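The nest sits inside the yellow ring, with the bore at pixel (260.3,240.9), matching the predicted (260.6,240.9), and the red keyway line at (262.0,233). The dark spindle stands in the block, and no red line shows on the visible part of its flange, so the key points to the hidden (+x,+y) side.

```bash
python3 - <<'E'
from h import *
np.set_printoptions(precision=1,suppress=True,linewidth=150)
c=ray("top",(260.4,240.9),56); d=ray("top",(262.0,232.95),56); print(c,d,np.degrees(np.arctan2(*(d-c)[1::-1])))
c2=np.array([437.5,126.5,56]);print(np.degrees(np.arctan2(*(d-c2)[1::-1])))
S=cv2.imread("pics/s2.png").astype(int); w=np.clip((S[...,2]-S[...,1])[180:200,265:290]-12,0,None); print((S[...,2]-S[...,1])[183:197,268:288])
print("flange",ray("top",(245.3,173.3),56), "side col->", [px("side",[x,y,56]) for x,y in((579,151),(579,147),(583,151))])
print("bench h",two((317,100),(390,170)))
T=cv2.imread("pics/top0.png").astype(int); print((T[...,2]-T[...,1])[158:186,230:258])
E
```

```text
[437.4 126.9  56. ] [453.7 123.   56. ] -13.425291932897705
-12.257817992672036
[[-57 -30  -3  19  30  38  42  43  43  41  39  33  24  15   2   1  -4  -1  -2  -4]
 [-13  11  25  34  39  41  41  41  43  42  41  34  25  17  10   4  -1  -1  -2  -5]
 [ 22  30  35  38  41  42  42  42  43  43  40  35  30  20  14   6  -2  -2   1  -3]
 [ 36  40  40  40  43  43  41  42  43  42  41  37  34  23  18  10   0  -2  -3  -5]
 [ 41  41  41  41  40  40  42  39  39  41  38  35  31  29  21  14   9   0   0  -4]
 [ 41  40  39  36  32  29  27  26  27  26  28  28  29  25  25  19  11   6   1  -4]
 [ 40  34  28  23  18   9   6   6   6   6   6  13  16  19  20  21  17  14   6   0]
 [ 36  24  14   4   2   0   1   0  -1   0   0   1   3   9  15  20  24  20  14   4]
 [ 22   9   2  -1  -1  -2  -2  -2  -2  -2   0  -1   2   8  19  22  26  23  21  16]
 [ 10   2  -1  -1  -2  -3  -3  -3  -1  -3  -2   0   7  21  31  28  27  28  25  23]
 [  4  -2  -1  -2  -3  -5  -2  -3  -4  -3  -3   1  10  21  23  24  24  26  26  27]
 [  1  -1  -2  -2  -3  -4  -6  -3   0  -4  -2  -2   2   6   8   8  13  20  24  27]
 [  1  -3  -3  -3  -2  -
[... 2015 characters left out ...]
55]
 [24 31 40 44 42 39 38 32 21 11  6  5  4  4  5  5  4  5  4  6  8 17 35 49 53 54 54 53]
 [24 31 43 49 50 48 46 42 33 21 10  6  5  5  5  4  5  4  5  8 15 30 45 51 53 52 52 52]
 [23 29 42 51 53 53 53 51 47 38 24 14 10  8  6  6  6  7 11 19 32 44 50 52 52 51 50 51]
 [22 27 40 49 54 54 55 53 53 50 44 36 28 20 16 15 16 21 30 39 44 49 50 51 50 51 51 50]
 [22 26 36 47 52 53 53 53 53 52 51 49 45 42 40 39 40 42 45 48 49 51 51 51 50 51 50 51]
 [23 25 32 44 50 53 52 52 52 51 51 51 50 50 50 50 49 49 51 51 52 51 51 51 52 52 51 52]
 [23 24 30 41 49 51 51 52 51 50 50 51 51 51 51 50 50 51 52 52 51 51 51 52 52 50 49 49]
 [24 23 26 37 45 49 51 51 50 51 51 51 52 51 51 52 52 52 52 52 52 51 51 49 47 44 41 38]]
```

Call:
apply_moves(plan="-3 0 2 0 0 0 0;-4 0 2.4 0 0 0 0;-4 0 2.4 0 0 0 0;-4 0 2.4 0 0 0 0;-4 0 2.4 0 0 0 0;-3 0 1.6 0 0 0 0;-1 0 0.5 0 0 0 0;0 0 0 0 8.59 0 0;0 0 0 0 8.59 0 0;0 0 0 0 8.59 0 0;0 0 0 0 8.59 0 0;0 0 0 0 8.59 0 0;0 0 0 0 0 0 0")

```text
clock: 11.7
eef_pos: [570.1, 169.0, 219.6]
tcp_rot: [-1.563, -0.003, -2.306]
contact_force: [-0.2, 0.6, -1.1]
opening: 0.998
```

```bash
cat >> h.py <<'E'
def go(x,y,z,yaw):
    from scipy.spatial.transform import Rotation as Ro
    s=r.sense(); R=Ro.from_euler("xyz",s["tcp_rot"]); G=Ro.from_euler("xyz",[-np.pi/2,0,np.radians(yaw)])
    d=R.inv().apply(np.array([x,y,z])-s["eef_pos"])/10; w=np.degrees((R.inv()*G).as_rotvec())
    print("t",round(s["clock"],2),"pos",s["eef_pos"].round(1),"rpy",np.degrees(s["tcp_rot"]).round(1),"F",s["contact_force"].round(1),"op",round(s["opening"],3),"q6",s["qpos"][5].round(2)); print("shift cm",d.round(2),"turn deg",w.round(2))
E
python3 -c "
from h import *
go(584.5,153.5,130,-133)"
```

```text
t 11.7 pos [570.1 169.  219.6] rpy [-8.960e+01 -1.000e-01 -1.321e+02] F [-0.2  0.6 -1.1] op 0.998 q6 1.03
shift cm [0.15 8.97 2.04] turn deg [-0.44  0.86  0.14]
```

Call:
apply_moves(plan="0.1 0 1.5 -0.4 0.8 0 0;0 0 0.5 0 0 0 0;0 3 0 0 0 0 0;0 3 0 0 0 0 0;0 1.5 0 0 0 0 0;0 0 0 0 0 0 0")

```text
clock: 12.3
eef_pos: [586.3, 153.0, 143.7]
tcp_rot: [-1.569, -0.001, -2.302]
contact_force: [-1.1, -0.8, -0.2]
opening: 0.998
```

```bash
python3 - <<'E'
from h import *
go(584.5,153.5,64,-133)
T=r.grab_frame("top");S=r.grab_frame("side")
a=crop("t",T,(245,165),40,400);b=crop("s",S,(320,165),40,400)
cv2.imwrite("pics/m4.png",np.hstack([a,b]))
E
```

```text
t 12.3 pos [586.3 153.  143.7] rpy [ -89.9   -0.  -131.9] F [-1.1 -0.8 -0.2] op 0.998 q6 0.99
shift cm [ 0.08  7.97 -0.18] turn deg [-0.11  1.12  0.03]
```

View pics/m4.png

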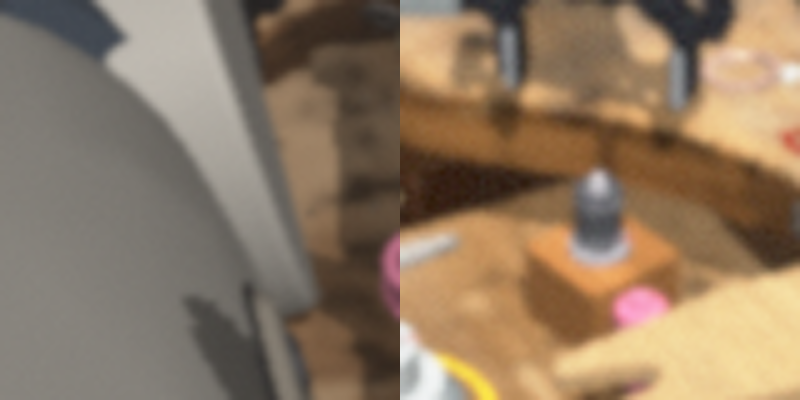

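The two fingers straddle the spindle in the side view (510 and 680, spindle at 598 in the crop), and the bench edge lies behind them. I'll descend.

Call:
apply_moves(plan="0.1 2 -0.2 0 1 0 0;0 2 0 0 0 0 0;0 1.5 0 0 0 0 0;0 0.8 0 0 0 0 0;0 0 0 0 0 0 0")

```text
clock: 12.9
eef_pos: [590.6, 154.8, 87.1]
tcp_rot: [-1.562, 0.011, -2.317]
contact_force: [-0.4, 0.8, 1.0]
opening: 1.003
```

```bash
python3 -c "
from h import *
go(584.5,153.5,65,-133)"
```

```text
t 12.9 pos [590.6 154.8  87.1] rpy [ -89.5    0.6 -132.8] F [-0.4  0.8  1. ] op 1.003 q6 1.0
shift cm [ 0.54  2.2  -0.38] turn deg [-0.51  0.22 -0.6 ]
```

Call:
apply_moves(plan="0.5 0.5 -0.4 -0.5 0 -0.6 0;0.1 0.7 0 0 0 0 0;0 0.6 0 0 0 0 0;0 0 0 0 0 0 0")

```text
clock: 13.3
eef_pos: [584.4, 153.3, 69.7]
tcp_rot: [-1.57, 0.002, -2.317]
contact_force: [-0.1, -0.5, 0.1]
opening: 0.996
```

```bash
python3 -c "
from h import *
go(584.5,153.5,65,-133)"
```

```text
t 13.3 pos [584.4 153.3  69.7] rpy [-8.990e+01  1.000e-01 -1.328e+02] F [-0.1 -0.5  0.1] op 0.996 q6 1.0
shift cm [-0.02  0.47 -0.01] turn deg [-0.05  0.25 -0.09]
```

Call:
apply_moves(plan="0 0.45 0 0 0.2 0 0;0 0 0 0 0 0 0.6;0 0 0 0 0 0 1;0 0 0 0 0 0 1;0 0 0 0 0 0 1;0 0 0 0 0 0 1;0 0 0 0 0 0 1;0 0 0 0 0 0 1", squeeze=70)

```text
clock: 14.1
eef_pos: [585.1, 153.5, 65.5]
tcp_rot: [-1.569, 0.003, -2.321]
contact_force: [-0.1, -0.8, -1.2]
opening: 0.309
```

```bash
python3 -c "
from h import *
go(584.5,153.5,165,-133)"
```

```text
t 14.1 pos [585.1 153.5  65.5] rpy [ -89.9    0.2 -133. ] F [-0.1 -0.8 -1.2] op 0.309 q6 1.0
shift cm [ 0.01 -9.95 -0.03] turn deg [-0.1   0.03 -0.15]
```

Call:
apply_moves(plan="0 -1 0 0 0 0 1;0 -2 0 0 0 0 1;0 -4 0 0 0 0 1;0 -4 0 0 0 0 1;0 -3 0 0 0 0 1;2 0 -1.5 0 0 0 1;3 0 -2.2 0 0 0 1;3 0 -2.2 0 0 0 1;2.5 0 -1.9 0 0 0 1;1 0 -0.7 0 0 0 1;0 0 0 0 0 0 1;0 0 0 0 0 0 1")

```text
clock: 15.3
eef_pos: [439.3, 126.1, 215.8]
tcp_rot: [-1.568, 0.005, -2.321]
contact_force: [0.7, -0.6, -2.3]
opening: 0.31
```

```bash
python3 - <<'E'
from h import *
go(437.5,126.7,200,-133)
cv2.imwrite("pics/y0.png",r.grab_frame("side"));cv2.imwrite("pics/yt0.png",r.grab_frame("top"))
E
```

```text
t 15.3 pos [439.3 126.1 215.8] rpy [ -89.8    0.3 -133. ] F [ 0.7 -0.6 -2.3] op 0.31 q6 1.03
shift cm [ 0.09  1.58 -0.17] turn deg [-0.16  0.04 -0.27]
```

Call:
apply_moves(plan="0 0 0 0 -8.59 0 1;0 0 0 0 -8.59 0 1;0 0 0 0 -8.59 0 1;0 0 0 0 -8.59 0 1;0 0 0 0 -8.59 0 1;0 0 0 0 0 0 1;0 0 0 0 0 0 1")

```text
clock: 16.1
eef_pos: [447.8, 127.8, 214.9]
tcp_rot: [-1.565, 0.002, -1.567]
contact_force: [0.3, -0.6, -1.5]
opening: 0.309
```

```bash
python3 - <<'E'
from h import *
go(437.5,126.7,200,-90)
cv2.imwrite("pics/y1.png",r.grab_frame("side"))
E
```

```text
t 16.1 pos [447.8 127.8 214.9] rpy [-89.7   0.1 -89.8] F [ 0.3 -0.6 -1.5] op 0.309 q6 0.27
shift cm [ 0.11  1.48 -1.04] turn deg [-0.35  0.24 -0.09]
```

Call:
apply_moves(plan="0 0 0 0 -8.59 0 1;0 0 0 0 -8.59 0 1;0 0 0 0 -8.59 0 1;0 0 0 0 -8.59 0 1;0 0 0 0 -8.59 0 1;0 0 0 0 0 0 1;0 0 0 0 0 0 1")

```text
clock: 16.85
eef_pos: [449.7, 128.2, 214.5]
tcp_rot: [-1.565, -0.003, -0.823]
contact_force: [-0.7, -0.3, -2.4]
opening: 0.307
```

```bash
python3 - <<'E'
from h import *
go(437.5,126.7,200,-45)
cv2.imwrite("pics/y2.png",r.grab_frame("side"))
E
```

```text
t 16.85 pos [449.7 128.2 214.5] rpy [-89.7  -0.2 -47.1] F [-0.7 -0.3 -2.4] op 0.307 q6 -0.47
shift cm [-0.72  1.45 -1.  ] turn deg [-0.31 -2.14  0.18]
```

Call:
apply_moves(plan="0 0 0 0 -8.59 0 1;0 0 0 0 -8.59 0 1;0 0 0 0 -8.59 0 1;0 0 0 0 -8.59 0 1;0 0 0 0 -8.59 0 1;0 0 0 0 0 0 1;0 0 0 0 0 0 1")

```text
clock: 17.6
eef_pos: [450.0, 128.2, 214.5]
tcp_rot: [-1.569, -0.006, -0.082]
contact_force: [-1.2, -0.2, -2.5]
opening: 0.306
```

```bash
python3 - <<'E'
from h import *
go(437.5,126.7,200,0)
cv2.imwrite("pics/y3.png",r.grab_frame("side"))
o=[]
for k in range(4):
    o.append(crop("s",cv2.imread(f"pics/y{k}.png"),px("side",[437.5,126.7,165]),20,400))
cv2.imwrite("pics/m5.png",cv2.resize(np.vstack([np.hstack(o[:2]),np.hstack(o[2:])]),(600,600)))
E
```

```text
t 17.6 pos [450.  128.2 214.5] rpy [-89.9  -0.3  -4.7] F [-1.2 -0.2 -2.5] op 0.306 q6 -1.21
shift cm [-1.25  1.44 -0.26] turn deg [-0.1  -4.69  0.35]
```

View pics/m5.png

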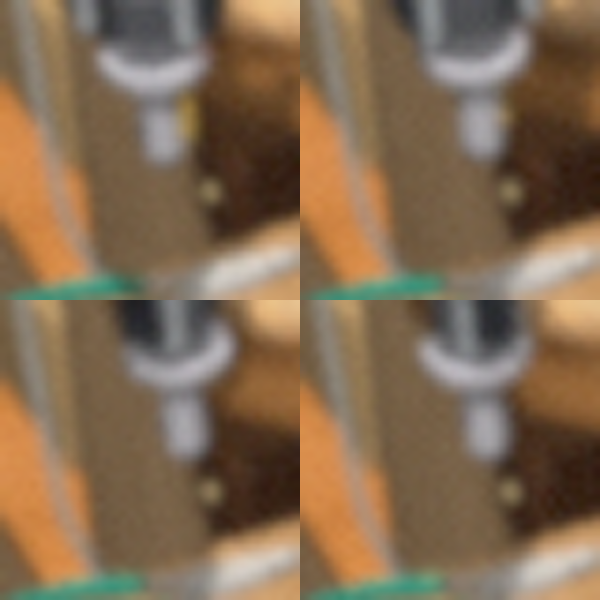

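At tool yaw -133 the brass key shows on the right of the shank (crop ~(188,118), with the flange's red mark at (207,48)). At -90 it just shows at the edge, and at -47 and -5 it is hidden behind. I'll turn it towards the camera and fit its angle.

Call:
apply_moves(plan="0 0 0 0 8.59 0 1;0 0 0 0 8.59 0 1;0 0 0 0 8.59 0 1;0 0 0 0 8.59 0 1;0 0 0 0 8.59 0 1;0 0 0 0 8.59 0 1;0 0 0 0 8.59 0 1;0 0 0 0 8.59 0 1;0 0 0 0 8.59 0 1;0 0 0 0 8.59 0 1;0 0 0 0 8.59 0 1;0 0 0 0 8.59 0 1;0 0 0 0 8.59 0 1;0 0 0 0 8.59 0 1;0 0 0 0 8.59 0 1;0 0 0 0 8.59 0 1;0 0 0 0 8.59 0 1;0 0 0 0 8.59 0 1;0 0 0 0 0 0 1;0 0 0 0 0 0 1")

```text
clock: 19.65
eef_pos: [450.2, 128.3, 214.5]
tcp_rot: [-1.57, 0.006, -2.791]
contact_force: [-0.2, -0.8, -1.7]
opening: 0.307
```

```bash
python3 - <<'E'
from h import *
go(437.5,126.7,215,-160)
cv2.imwrite("pics/y4.png",r.grab_frame("side"))
E
```

```text
t 19.65 pos [450.2 128.3 214.5] rpy [ -90.     0.4 -159.9] F [-0.2 -0.8 -1.7] op 0.307 q6 1.49
shift cm [ 1.25 -0.05 -0.29] turn deg [-0.03  0.08 -0.36]
```

Call:
apply_moves(plan="0 0 0 0 8.59 0 1;0 0 0 0 8.59 0 1;0 0 0 0 8.59 0 1;0 0 0 0 4 0 1;0 0 0 0 0 0 1;0 0 0 0 0 0 1")

```text
clock: 20.3
eef_pos: [450.2, 128.3, 214.5]
tcp_rot: [-1.573, 0.006, 2.969]
contact_force: [-0.7, 0.4, -2.0]
opening: 0.309
```

```bash
python3 - <<'E'
from h import *
go(437.5,126.7,215,-190)
cv2.imwrite("pics/y5.png",r.grab_frame("side"))
E
```

```text
t 20.3 pos [450.2 128.3 214.5] rpy [-90.2   0.3 170.1] F [-0.7  0.4 -2. ] op 0.309 q6 2.02
shift cm [ 1.23 -0.05  0.37] turn deg [ 0.15  0.13 -0.33]
```

Call:
apply_moves(plan="0 0 0 0 8.59 0 1;0 0 0 0 8.59 0 1;0 0 0 0 8.59 0 1;0 0 0 0 4 0 1;0 0 0 0 0 0 1;0 0 0 0 0 0 1")

```text
clock: 20.95
eef_pos: [450.2, 128.3, 214.5]
tcp_rot: [-1.576, 0.004, 2.449]
contact_force: [-0.3, -0.2, -1.5]
opening: 0.308
```

```bash
python3 - <<'E'
from h import *
go(437.5,126.7,215,-220)
cv2.imwrite("pics/y6.png",r.grab_frame("side"))
s=r.sense();e=s["eef_pos"]; o=[]
pos={0:(439.3,126.1,215.8),4:None}
for k in (4,5,6):
    o.append(crop("s",cv2.imread(f"pics/y{k}.png"),px("side",[e[0],e[1],e[2]-35]),20,400))
cv2.imwrite("pics/m6.png",cv2.resize(np.hstack(o),(800,267)))
E
```

```text
t 20.95 pos [450.2 128.3 214.5] rpy [-90.3   0.2 140.3] F [-0.3 -0.2 -1.5] op 0.308 q6 2.54
shift cm [ 0.88 -0.05  0.93] turn deg [ 0.29  0.29 -0.21]
```

View pics/m6.png

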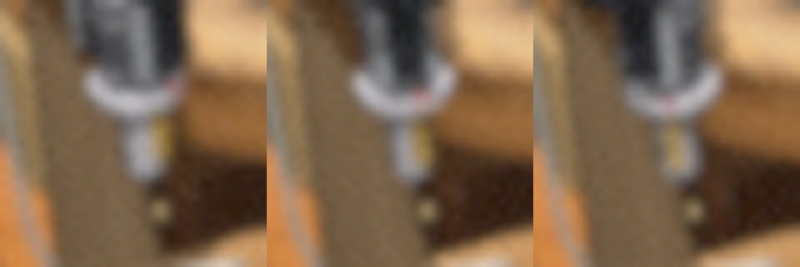

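The red flange mark is at about (177,85), (420,95) and (668,102) in the three panels, and it travels with the brass key. I'll fit the key's angle and the in-hand offset.

```bash
python3 - <<'E'
from h import *
from scipy.optimize import least_squares
P={4:((450.2,128.3,214.5),-159.9),5:((450.2,128.3,214.5),-189.9),6:((450.2,128.3,214.5),-219.7)}
obs=[]
for k,(e,yw) in P.items():
    I=cv2.imread(f"pics/y{k}.png").astype(int); B,G,R_=I[...,0],I[...,1],I[...,2]
    c=px("side",[e[0],e[1],e[2]-8]); c2=px("side",[e[0],e[1],e[2]-30])
    def cen(w,c,rx,y0,y1):
        m=np.zeros(w.shape);x,y=map(int,c.round());m[y+y0:y+y1,x-rx:x+rx+1]=1;w=np.clip(w,0,None)*m
        ys,xs=np.nonzero(w);q=w[ys,xs];return np.array([(xs*q).sum()/q.sum(),(ys*q).sum()/q.sum()]),len(q)
    # red: R-G large with G~B (pinkish), not wood
    red=np.where((R_-G>18)&(abs(G-B)<22),R_-G,0); brass=np.where((G-B>25)&(R_-G<45),G-B,0)
    a,na=cen(red,c,9,-4,9); b,nb=cen(brass,c2,4,-6,7); print(k,c.round(1),"red",a.round(2),na,"|",c2.round(1),"brass",b.round(2),nb); obs.append((e,yw,a,b))
def pred(p,e,yw):
    ph,d,du,dv=p; t=np.radians(yw); ax=np.array([e[0]+d*np.cos(t),e[1]+d*np.sin(t)]); u=t+ph
    return px("side",[ax[0]+16*np.cos(u),ax[1]+16*np.sin(u),e[2]-7.5])+[du,dv]
def res(p):
    o=[]
    for e,yw,a,b in obs: o+=list(pred(p,e,yw)-a)
    return np.array(o+[p[1]/8,p[2]/2,p[3]/2])
s=least_squares(res,[np.radians(90),0,0,0]); print(np.degrees(s.x[0]),s.x[1:],s.fun.round(2))
E
```

```text
4 [274.2 144.3] red [277.95 146.05] 16 | [275.  151.7] brass [278.19 153.09] 12
5 [274.2 144.3] red [276.41 145.73] 27 | [275.  151.7] brass [277.39 154.1 ] 23
6 [274.2 144.3] red [277.65 146.3 ] 18 | [275.  151.7] brass [274.55 154.62] 17
169.90843773916964 [9.29448858 0.56631891 1.63011887] [-0.51 -0.91  1.12  0.17 -0.76  0.33  1.16  0.28  0.82]
```

```bash
python3 - <<'E'
from h import *
from scipy.optimize import least_squares
e=(450.2,128.3,214.5)
P={4:(-159.9,(281.5,146)),5:(-189.9,(278,147.5)),6:(-219.7,(275.1,148.6))}
Bc={4:(279.4,153.5),5:(278.4,154),6:(276,154.5)}
obs=[]
for k,(yw,g) in P.items():
    I=cv2.GaussianBlur(cv2.imread(f"pics/y{k}.png"),(0,0),0.6).astype(float); B,G,R_=I[...,0],I[...,1],I[...,2]
    def cen(w,c,h):
        x,y=map(int,np.round(c)); s=np.clip(w[y-h:y+h+1,x-h:x+h+1],0,None); yy,xx=np.mgrid[y-h:y+h+1,x-h:x+h+1]
        return np.array([(xx*s).sum()/s.sum(),(yy*s).sum()/s.sum()]),s.astype(int)
    a,m=cen(np.minimum(R_-G,R_-B-5)-10,g,2); b,m2=cen(G-B-15,Bc[k],3); print(k,a.round(2),b.round(2)); 
    if k!=5: print(m); 
    print(m2) if k==6 else 0
    obs.append((yw,a,b))
def pr(p,yw,rad,dz):
    ph,d,du,dv=p; t=np.radians(yw); u=t+ph
    return px("side",[e[0]+d*np.cos(t)+rad*np.cos(u),e[1]+d*np.sin(t)+rad*np.sin(u),e[2]+dz])+[du,dv]
for use in ("red","both","brass"):
    def res(p):
        o=[]
        for yw,a,b in obs:
            if use!="brass": o+=list(pr(p,yw,16,-7.5)-a)
            if use!="red": o+=list(pr(p,yw,10,-29.5)-b)
        return np.array(o+[p[1]/6,p[2]/2,p[3]/2])
    s=least_squares(res,[np.radians(96),0,1,0]); print(use,np.degrees(s.x[0]).round(1),s.x[1:].round(2),s.fun.round(2))
E
```

```text
4 [282.75 146.2 ] [279.74 153.26]
[[ 0  3 12 19 26]
 [ 6 13 18 22 26]
 [ 7 16 21 24 29]
 [ 1 13 21 27 32]
 [ 3 11 22 29 34]]
5 [278.75 148.54] [278.89 153.68]
6 [275.46 150.77] [275.33 154.47]
[[0 0 0 0 0]
 [0 0 0 0 0]
 [0 0 0 0 0]
 [0 0 2 1 0]
 [0 1 4 4 1]]
[[ 0  0  2  2  0  0  0]
 [ 0  4 13 13  2  0  0]
 [ 2  9 19 17  4  0  0]
 [ 3  9 20 19  5  0  0]
 [ 4  7 20 20  7  0  0]
 [ 3  6 17 20  7  0  0]
 [ 3  2 11 14  3  0  0]]
red 102.8 [-4.27  0.73  1.81] [-1.31  0.71  0.56  0.05  0.56 -1.22 -0.71  0.37  0.9 ]
both 104.8 [-2.9   0.71  1.32] [-1.61  0.34  0.08  0.1   0.21 -0.41 -0.32  0.77  0.24 -1.77  1.23  0.65
 -0.48  0.36  0.66]
brass 101.8 [-1.69  0.9   0.63] [-0.2  -0.3  -0.78  0.23  0.76 -0.09 -0.28  0.45  0.31]
```

```bash
python3 - <<'E'
from h import *
for k in (6,5,4):
    I=cv2.imread(f"pics/y{k}.png").astype(int); print(k); print((I[...,2]-I[...,1])[143:158,267:286])
E
```

```text
6
[[15  5  2  0 -1  1 -1 -3 -1 -3  1  2  0  4 10 19 30 35 38]
 [16  8  0  1 -3 -1 -2 -1 -4 -2  0  0  2  3  7 14 24 35 40]
 [18 13  2 -1  0 -2  2 -3  0 -1 -1 -2  3  0  7 13 25 34 38]
 [19 13  3  3  0  0  2  5  3  2  0  3  1  5  6 13 30 37 39]
 [17 13  5  3  3  3  8 13 17 10  3  2  4  5 12 24 35 42 41]
 [22 17 11  6  4  3  9 19 24 16  6  5  4 11 19 32 41 43 45]
 [22 19 16  9  6  5  7 15 19 13  8  4 10 18 29 41 42 45 45]
 [22 21 20 17 13  9  8  8 11  9  5  9 13 29 39 43 44 45 47]
 [23 21 22 21 19 17  9 11 14 15 10 12 20 32 38 42 44 43 48]
 [23 22 21 25 22 17 12 16 20 19 12 11 20 31 38 41 43 45 46]
 [23 22 23 22 22 20 15 14 21 20 15  7 14 25 34 39 39 40 42]
 [22 24 22 23 24 20 13 15 22 23 17 10 10 20 29 32 35 35 38]
 [22 23 22 23 24 21 14 15 20 24 18  8 10 17 25 28 26 30 32]
 [24 23 23 23 23 20 13 15 20 25 18 11  9 17 24 24 24 24 25]
 [25 24 22 24 23 20 18 16 19 23 17 10  9 16 22 24 21 26 25]]
5
[[20 15  8  2 -3 -1 -1 -3 -2  1  0  1 -2  2  6 13 29 39 40]
 [16 11  5  3 -1 -2 -1 -3 -1  0 -2 -1  2  2  5 13 22 34 37]
 [17 10  4  2 -2 -1 -1 -1 -2  1  4  7  3  3  5 11 22 35 37]
 [17  8  5  0  
[... 908 characters left out ...]
 1  3  1  0  2  2 12 26 32 30 35 40 42]
 [18 10  6  4  4  2  3  3  3  2  1  3  6 15 22 31 37 43 43]
 [22 17  9  6  3  1  3  3  4  3  3  5  6 12 20 33 41 43 46]
 [22 20 17 12  9  7  1  2  4  2  8  6  8 15 25 33 40 44 46]
 [24 24 20 18 15 13  7  4  3  6  8 14 19 24 28 33 40 44 46]
 [22 22 23 20 19 16  9  4  2  5 11 21 27 28 29 34 38 43 48]
 [22 21 25 22 20 21  9  2  2  5 13 25 29 28 28 31 37 46 44]
 [22 22 24 22 25 19 11  6  2  7 13 25 30 30 27 31 34 41 46]
 [24 22 24 21 24 20 12  5  2  6 12 23 28 26 24 27 30 34 38]
 [22 22 22 23 22 21 11  6  5  4 12 20 27 26 26 24 25 28 30]
 [24 22 21 22 23 21 14  4  2  3  9 15 21 23 22 27 25 25 25]
 [22 23 22 22 23 19 15  6  3  3  5 10 15 22 25 23 24 23 25]]
```

```bash
python3 - <<'E'
from h import *
from scipy.optimize import least_squares
e=(450.2,128.3,214.5)
obs=[(-159.9,(280.7,145.5),(279.5,153.3)),(-189.9,(277.95,146.9),(278.3,153.7)),(-219.7,(274.9,148.0),(275.5,154.4))]
def pr(p,yw,rad,dz):
    ph,d,du,dv=p; t=np.radians(yw); u=t+ph
    return px("side",[e[0]+d*np.cos(t)+rad*np.cos(u),e[1]+d*np.sin(t)+rad*np.sin(u),e[2]+dz])+[du,dv]
for use in ("red","both","brass"):
    def res(p):
        o=[]
        for yw,a,b in obs:
            if use!="brass": o+=list(pr(p,yw,16,-7.5)-a)
            if use!="red": o+=list(pr(p,yw,10,-29.5)-b)
        for yw,_,_ in obs: o.append(pr(p,yw,0,-9)[0]-275.0)
        return np.array(o+[p[1]/6,p[2]/2,p[3]/2])
    s=least_squares(res,[np.radians(96),0,1,0]); print(use,np.degrees(s.x[0]).round(1),s.x[1:].round(2),s.fun.round(2))
go(437.5,126.7,150,-13-105+0)
E
```

```text
red 107.6 [-1.01  0.36  0.18] [-0.31  0.06  0.19  0.13  0.04 -0.23 -0.06  0.03  0.02 -0.17  0.18  0.09]
both 108.2 [-0.54  0.6   0.44] [-0.18  0.36 -0.37 -0.56  0.3   0.39 -0.55 -0.04  0.16  0.    0.29 -0.27
  0.03  0.08  0.08 -0.09  0.3   0.22]
brass 110.2 [-0.27  0.69  0.69] [-0.29 -0.33 -0.45  0.19  0.41 -0.04  0.04  0.06  0.06 -0.04  0.34  0.35]
t 21.0 pos [450.2 128.3 214.6] rpy [-90.3   0.2 140.3] F [ 0.8 -0.1 -2.5] op 0.31 q6 2.54
shift cm [0.9  6.45 0.97] turn deg [ 3.0000e-02 -1.0172e+02 -4.2000e-01]
```

Call:
apply_moves(plan="0 0 0 0 -8.59 0 1;0 0 0 0 -8.59 0 1;0 0 0 0 -8.59 0 1;0 0 0 0 -8.59 0 1;0 0 0 0 -8.59 0 1;0 0 0 0 -8.59 0 1;0 0 0 0 -8.59 0 1;0 0 0 0 -8.59 0 1;0 0 0 0 -8.59 0 1;0 0 0 0 -8.59 0 1;0 0 0 0 -8.59 0 1;0 0 0 0 -4 0 1;0 0 0 0 0 0 1;0 0 0 0 0 0 1")

```text
clock: 22.4
eef_pos: [450.2, 128.3, 214.6]
tcp_rot: [-1.566, 0.004, -2.099]
contact_force: [0.2, -0.1, -2.1]
opening: 0.308
```

```bash
python3 -c "
from h import *
go(437.2,126.3,140,-121)"
```

```text
t 22.4 pos [450.2 128.3 214.6] rpy [ -89.7    0.3 -120.2] F [ 0.2 -0.1 -2.1] op 0.308 q6 0.8
shift cm [ 0.86  7.45 -1.06] turn deg [-0.26  0.75 -0.25]
```

Call:
apply_moves(plan="0.4 0 -0.5 -0.3 0.7 -0.2 1;0.4 1.5 -0.5 0 0 0 1;0 2.5 0 0 0 0 1;0 2 0 0 0 0 1;0 1 0 0 0 0 1;0 0 0 0 0 0 1;0 0 0 0 0 0 1")

```text
clock: 23.1
eef_pos: [436.2, 126.5, 143.8]
tcp_rot: [-1.572, 0.001, -2.121]
contact_force: [-0.3, 0.5, -1.8]
opening: 0.304
```

```bash
python3 -c "
from h import *
go(437.2,126.3,112,-121)"
```

```text
t 23.1 pos [436.2 126.5 143.8] rpy [-9.010e+01  1.000e-01 -1.215e+02] F [-0.3  0.5 -1.8] op 0.304 q6 0.83
shift cm [-0.03  3.18  0.1 ] turn deg [ 0.05 -0.51 -0.08]
```

Call:
apply_moves(plan="0 1 0.1 0 -0.5 0 1;0 1 0 0 0 0 1;0 0.8 0 0 0 0 1;0 0.3 0 0 0 0 1;0 0 0 0 0 0 1;0 0 0 0 0 0 1")

```text
clock: 23.7
eef_pos: [438.6, 126.4, 111.9]
tcp_rot: [-1.57, 0.004, -2.112]
contact_force: [0.9, -0.0, -2.9]
opening: 0.306
```

```bash
python3 - <<'E'
from h import *
go(437.2,126.3,105,-121)
T=r.grab_frame("top");S=r.grab_frame("side");cv2.imwrite("pics/s7.png",S)
b=crop("s",S,(276,190),25,400);a=crop("t",T,(260,235),30,400)
cv2.imwrite("pics/m7.png",np.hstack([a,b]))
E
```

```text
t 23.7 pos [438.6 126.4 111.9] rpy [ -89.9    0.2 -121. ] F [ 0.9 -0.  -2.9] op 0.306 q6 0.82
shift cm [ 0.09  0.69 -0.12] turn deg [-0.06 -0.   -0.21]
```

View pics/m7.png

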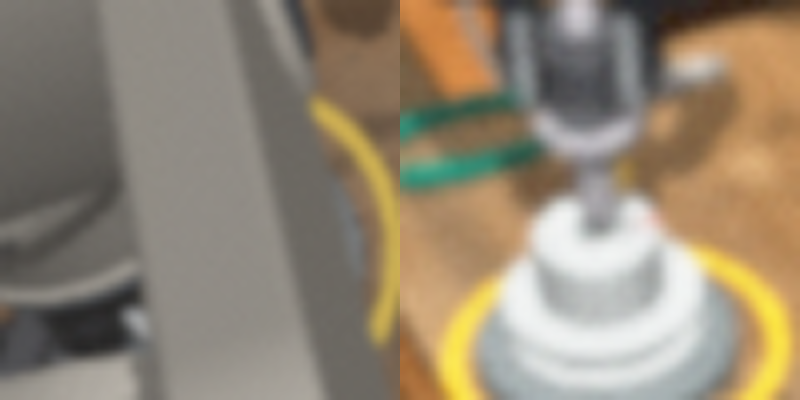

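The side view shows the tip at the bore's mouth and the brass key (~(628,170)) on the same side as the hub's red line (~(655,215)). I'll go down gently.

Call:
apply_moves(plan="0.09 0.2 -0.12 0 0 -0.2 1;0 0.3 0 0 0 0 1;0 0.3 0 0 0 0 1;0 0.3 0 0 0 0 1;0 0 0 0 0 0 1")

```text
clock: 24.3
eef_pos: [437.4, 126.3, 100.8]
tcp_rot: [-1.569, 0.001, -2.112]
contact_force: [-0.5, -0.6, -3.1]
opening: 0.307
```

```bash
python3 -c "
from h import *
go(437.2,126.3,95,-121)"
```

```text
t 24.3 pos [437.4 126.3 100.8] rpy [ -89.9    0.  -121. ] F [-0.5 -0.6 -3.1] op 0.307 q6 0.82
shift cm [ 0.01  0.58 -0.02] turn deg [-0.13 -0.   -0.05]
```

Call:
apply_moves(plan="0 0.3 0 0 0 0 1;0 0.3 0 0 0 0 1;0 0.3 0 0 0 0 1;0 0 0 0 0 0 1")

```text
clock: 24.7
eef_pos: [437.3, 126.3, 90.8]
tcp_rot: [-1.569, 0.001, -2.112]
contact_force: [0.1, 0.5, -2.4]
opening: 0.302
```

```bash
python3 -c "
from h import *
go(437.2,126.3,77.5,-121)"
```

```text
t 24.7 pos [437.3 126.3  90.8] rpy [ -89.9    0.  -121. ] F [ 0.1  0.5 -2.4] op 0.302 q6 0.82
shift cm [ 0.    1.33 -0.01] turn deg [-0.11 -0.   -0.03]
```

Call:
apply_moves(plan="0 0.4 0 0 0 0 1;0 0.4 0 0 0 0 1;0 0.4 0 0 0 0 1;0 0 0 0 0 0 1;0 0.3 0 0 0 0 1;0 0.3 0 0 0 0 1;0 0 0 0 0 0 1", squeeze=90)

```text
clock: 25.4
eef_pos: [437.5, 126.3, 71.7]
tcp_rot: [-1.569, 0.001, -2.112]
contact_force: [-2.4, -0.6, 2.7]
opening: 0.296
```

```bash
python3 -c "
from h import *
go(437.2,126.3,69.5,-121)"
```

```text
t 25.4 pos [437.5 126.3  71.7] rpy [ -89.9    0.  -121. ] F [-2.4 -0.6  2.7] op 0.296 q6 0.82
shift cm [ 0.02  0.22 -0.02] turn deg [-0.11 -0.01 -0.04]
```

Call:
apply_moves(plan="0 0.15 0 0 0 0 1;0 0.15 0 0 0 0 1;0 0 0 0 0 0 1")

```text
clock: 25.7
eef_pos: [437.5, 126.3, 69.7]
tcp_rot: [-1.569, 0.001, -2.112]
contact_force: [-2.5, -0.5, 4.7]
opening: 0.302
```

```bash
python3 -c "
from h import *
go(437.2,126.3,69,-121)"
```

```text
t 25.7 pos [437.5 126.3  69.7] rpy [ -89.9    0.  -121. ] F [-2.5 -0.5  4.7] op 0.302 q6 0.82
shift cm [ 0.02  0.07 -0.03] turn deg [-0.11 -0.01 -0.04]
```

Call:
apply_moves(plan="0 0.15 0 0 0 0 1;0 0.15 0 0 0 0 1;0 0.15 0 0 0 0 1")

```text
clock: 26.0
eef_pos: [437.6, 126.3, 69.3]
tcp_rot: [-1.569, 0.001, -2.112]
contact_force: [-9.3, -2.8, 29.6]
opening: 0.298
```

```bash
python3 -c "
from h import *
go(437.2,126.3,69,-121)"
```

```text
t 26.0 pos [437.6 126.3  69.3] rpy [ -89.9    0.  -121. ] F [-9.3 -2.8 29.6] op 0.298 q6 0.82
shift cm [ 0.02  0.03 -0.03] turn deg [-0.1  -0.01 -0.03]
```

Call:
apply_moves(plan="0.02 0.08 -0.03 0 0 0 1;0 0.08 0 0 0 0 1;0 0.08 0 0 0 0 1")

```text
clock: 26.3
eef_pos: [437.5, 126.3, 69.4]
tcp_rot: [-1.568, 0.001, -2.112]
contact_force: [-5.0, -0.7, 15.9]
opening: 0.303
```

```bash
python3 - <<'E'
from h import *
go(437.2,126.3,69,-121)
S=r.grab_frame("side");T=r.grab_frame("top")
hS=cv2.cvtColor(S,cv2.COLOR_BGR2HSV)
cv2.imwrite("pics/m8.png",np.hstack([crop("t",T,(262,225),60,400),crop("s",S,(276,190),25,400)]))
go(437.2,126.3,69,-121)
E
```

```text
t 26.3 pos [437.5 126.3  69.4] rpy [-8.98e+01  1.00e-01 -1.21e+02] F [-5.  -0.7 15.9] op 0.303 q6 0.82
shift cm [ 0.02  0.04 -0.03] turn deg [-0.15 -0.   -0.08]
t 26.4 pos [437.5 126.3  69.4] rpy [-8.98e+01  1.00e-01 -1.21e+02] F [-6.2 -1.5 14.7] op 0.301 q6 0.82
shift cm [ 0.02  0.04 -0.03] turn deg [-0.15 -0.01 -0.07]
```

View pics/m8.png

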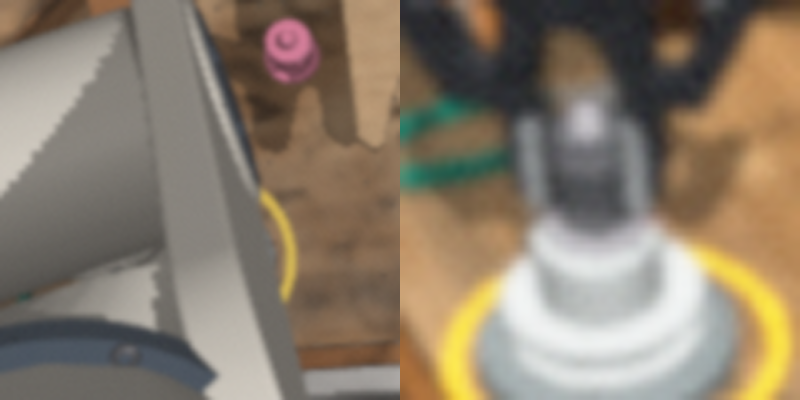

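The flange rests on the hub, the nest is inside the yellow ring, and the push is steady at about 15–17 N. I'm handing it in.

```bash
python3 - <<'E'
from h import *
print(r.sign_off()); go(437.2,126.3,69,-121)
E
```

```text
the job is handed in; nothing more can be done
None
the job is handed in; nothing more can be done
```

I slid the nest into the yellow ring, fitted the spindle into the pulley's hub, and handed the job in at about 26 s, still gripping the spindle and pressing it down.

**Nest:** I gripped the hub and slid the nest across in front of the bench pin without lifting it. It ended at about (437.5, 126.5), roughly 3 mm from the yellow ring's centre.

**Spindle:** I took the dark one out of the wooden block and left the pink look-alike alone. In the side camera I found its key about 108° round from the gripper, and turned it to the hub's keyway, which points at about -13°.

**Fit:** The shank and key went in with no noticeable contact force until the spring seat took up the load, after which the force rose to about 7 N. It then jumped to about 30 N at tool height 69.3 mm, where I expected the flange to meet the hub (69.5 mm). I eased the push to about 15 N for the hand-in.

**Last checks:** The final side picture shows the flange on the hub, the fingers on the spindle and the nest inside the ring. Force (15.9 then 14.7 N) and position held steady over 0.1 s.

- **Sideways force:** about 5–6 N remained at the end.
- **Spring seat:** I could not read its travel directly, so full depth is inferred from the force jump and the tool height.
- **Pliers, ring box and loupe:** I kept clear of them but did not re-measure them at the end.

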